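Seat the filter cell on its keyed mount

TASK

Lift the dust cap off the filter cell by its loop, hang it by that loop on the hook of the stand and let go of it. Then turn the knurled collar of the filter cell on its mount until its hidden keyways drop over the pins, push it down fully home against the spring ring, and finish while still holding it pushed home. Leave the other things on the optical table where they are.

Things in the scene. Friction and masses are not known exactly. Their poses are not given: they have to be found in the camera images.
- cap_loop (a point): Middle of the opening of the dust cap's upright metal stirrup loop, to be taken from above with the fingers outside its two straight uprights (outer faces 44 mm apart), leaving the opening free for the hook. Own z up; loop in the own y-z plane; uprights 8 mm (x) by 6 mm (y). Opening 32 mm wide; from this point: bar underside 20 mm up, loop top 26 mm up, disc top 31 mm down.
- cap_bar (a point): Middle of the underside of the loop's top bar (6 mm thick), 20 mm above cap_loop, same axes: this is what rests on the hook.
- cap: The dust cap: black disc 52 mm across, 5 mm thick, with the metal loop on top, about 70 g; it starts on the collar, a 3 mm spigot under it in the collar's recess. Origin: middle of the disc's underside, 36 mm below cap_loop, same axes.
- hook_dip (a point): Top of the hook's round bar (8 mm thick) at the low point of its dip, where the loop should hang, 168 mm above the table. The bar runs from the post along own -x; the dip is 60 mm from the post axis; the upturned tip is 30 mm further along -x, its top 19 mm higher than this point. The post does not rise above the bar (top 6 mm above this point). Own z up.
- hook: The fixed hook stand: round foot 76 mm across, post 13 mm thick, one hook. Origin under the foot at the post axis; axes as hook_dip.
- collar_mid (a point): Centre (half-way up) of the filter cell's knurled metal collar, 56 mm across, 28 mm high, about 140 g, a glass filter 4 mm below its top. It stands loose round the mount's barrel (1 mm clearance all round) on three pins, this point 24 mm above mount_seat; fully home it is 14 mm above mount_seat. Own z up.
- collar: The collar; origin in the middle of its underside. Its three keyways, 120 degrees apart inside, and the pins cannot be seen; their direction is not known. Turning it some 25 to 75 degrees clockwise (seen from above) from the start brings keyways over pins, which fit within 5 degrees either way. It then goes down 5 mm freely and 5 mm more against the spring ring.
- mount_seat (a point): Middle of the fixed mount's seat, on the barrel's axis, 34 mm above the table. Mount: black base plate 90 x 90 x 12 mm, flange 56 mm across up to 20 mm above the table, stem 44 mm across up to the seat, barrel 34 mm across up to 21 mm above the seat. Own z up; its yaw says nothing about the pins.
- spring_ring (a joint): Travel (m) of the steel spring ring, 54 mm across, round the seat under the collar: 0 up, about 0.005 with the collar fully home. It pushes up with 6 N at first, 10 N at home; when let go, the collar springs up 5 mm.
- bracket: Black angle bracket, 50 x 60 x 60 mm; bystander, leave alone; origin under it.
- driver: Screwdriver lying on the table; bystander, leave alone.
- lens_box: Flat lens box 72 x 72 x 25 mm; bystander, leave alone; origin under it.
- post_holder: Aluminium post holder, upright, 31 mm across and 60 mm high; bystander, leave alone; origin under it.
Things that resemble listed ones, but are neither listed nor needed, are in the scene too. Leave any orange look-alike of the cap alone.

How it is judged:
On the way, in this order (a step that is already met when the one before it is completed fails the run):
1. the dust cap hangs by its loop on the hook, let go (distance between cap_bar and hook_dip below 0.035 m and contact force between cap and hook above 0.25 N and contact force between the fingers and cap below 0.1 N and linear speed of cap below 0.06 m/s), for 0.3 s.
2. the collar has dropped over the pins (z of collar_mid in the frame of mount_seat below 0.0215 m and horizontal distance between collar_mid and mount_seat below 0.003 m and angle between collar_mid's own z axis and vertical below 0.12 rad), for 0.05 s.
At the end, for the whole second after the job is handed in: Cap still (under 60 mm/s), loop bar within 35 mm of the hook dip, over 0.25 N on the hook, no finger on it; collar within 2 mm of home on the seat, within 0.08 rad of upright and 3 mm of centre, spring ring down over 3 mm, fingers on the collar with over 3 N, collar at rest (all of step 1 and z of collar_mid in the frame of mount_seat below 0.016 m and horizontal distance between collar_mid and mount_seat below 0.003 m and angle between collar_mid's own z axis and vertical below 0.08 rad and value of joint spring_ring above 0.003 m and contact force between the fingers and collar above 3 N and linear speed of collar below 0.02 m/s); the arm keeps its last pose, push and grip.
It fails at once if a bystander was moved by more than 20 mm (distance of any of bracket, driver, lens_box, post_holder from where it was at the start of the episode above 0.02 m).
It also fails if it takes over 61 s, if anything falls off the work surface, if the arm or the gripper's body presses on something with over 40 N, if the wrist force passes 120 N, or if a joint passes its speed limit or range.

ROBOT

A 7-joint arm with a two-finger parallel gripper is mounted at the origin on the work surface. World frame = base frame: x ahead of the robot, y to its left, z up, the work surface at z = 0. Lengths are in m, angles in rad, forces in N, time in s.
With the tool pointing down it reaches from about 0.425 to 0.95 m from the base axis. Payload 4.7 kg.
Tool frame: the origin (TCP) lies midway between the tips of the shut fingers; the grasp point (between the pads) lies 19 mm behind it; z points along the fingers, y is the direction in which the jaws open and shut (so a half turn about z gives the same grasp; the last joint's range is limited). The gripper opens to 87 mm and grips with 3 to 60 N. Pads are 19 mm wide; open, the fingers measure 117 mm over their backs; the gripper's body (75 mm by 190 mm) begins 51 mm behind the grasp point.
Start: joints at [1.228, 0.469, -0.049, 1.532, 0.024, 1.141, -0.082], TCP at [0.208, -0.642, 0.223] pointing down, gripper open.
Joint ranges: [-2.59, 2.59], [-0.33, 1.99], [-1.39, 1.29], [0.1, 2.45], [-1.04, 4.18], [0.21, 1.99], [-2.66, 2.66]. Speed limits (rad/s): [2.57, 2.57, 3.14, 3.14, 3.14, 3.14, 3.14].

INTERFACE

Orientations are given as a 3x3 rotation matrix whose columns are the frame's x, y, z axes.
In Python, from bench import manip gives the robot as it stands. The module is installed in compiled form; this text tells all that it offers.
- The arm moves only by the tool drive_tool, never from a script. Its argument "series" is a list of rows, each a list of 4 numbers: the shift along the tool's x, y, z in units of 25 mm (1.0 is 25 mm), then the turn about the tool's z in rad. A call has 1 to 10 rows; each row is the pose to reach, as a shift and turn from the pose commanded when the call began, along the tool's axes at that moment; what a row does not reach only later rows make up. A row lasts 1/10 s, in which the tool goes at most 50 mm and 8.59 degrees, less where a joint would pass 70% of its speed; a pose out of reach is approached as far as the arm can. A call with a gripper value outside its range is refused whole. "jaw" is the finger opening in mm, from 0 to 87, set as the call begins (left out, the last holds). The fingers move at their own pace and stop on an object; "force" is the grip in N (left out, the last holds). Time passes only in rows, so rows that repeat a pose let the fingers close. It gives the time, the measured TCP pose, the force and the opening at its end, in the units of the state.
- manip.read_state(): the state, without advancing time (a new reading comes with each control period).
- manip.get_image(name): name is "scene" or "top"; returns the picture (384x512x3 uint8, red, green, blue); there is no depth.
- manip.camera_params(name): a dict with "mtx" (3x3 intrinsics, pixels), "world_from_camera" (4x4, takes a point from camera to world coordinates). Camera axes: x right, y down, z forward; pixel columns grow to the right and rows downward; lengths in m; the calibration is good to about 2 mm. A picture is of the moment at which its call begins. camera_params takes no time and is no camera call.
- manip.job_done(): hands the job in, once; it reports no verdict.
The state is a dict: "t": time; "joint_pos": joint angles; "qvel": joint speeds; "tau": joint torques, N m; "tool_pos": TCP position; "eef_rot": TCP orientation; "force": force on the tool from outside, world axes, zero at the start; "moment": the same for the moment, N m; "gripper_width": finger opening in m.
Only numpy, scipy, OpenCV 4.12 (cv2) and the standard library are available. Lean on these libraries where they do the work, as an engineer would, in place of code of your own. Each camera call takes 0.05 s, during which the arm holds its last target.

## Working session

There is one attempt and no reset: what is moved stays moved. The work goes in short steps, Python scripts to look and compute and a tool call to move; the robot and the scene stay as the last step left them, time stands still between calls to the robot, and variables do not carry over. Pictures are saved under pics/ and viewed, and the job is handed in when it is done.

Besides the shell and the picture viewer there is one more tool, called after "Request:" as a command line: name --pt "numbers of a row" for each row, then --argument value for the rest. drive_tool: Moves the arm, as the interface text tells. Its arguments: {"type":"object","properties":{"series":{"type":"array","items":{"type":"array","items":{"type":"number"}}},"jaw":{"type":"number"},"force":{"type":"number"}},"required":["series"]}

```bash
mkdir -p pics; python3 - <<'E'
from bench import manip
import cv2,numpy as np
np.set_printoptions(precision=4,suppress=True)
for n in("scene","top"):
    im=manip.get_image(n); np.save(f"pics/{n}0.npy",im)
    cv2.imwrite(f"pics/{n}0.png",cv2.resize(im[:,:,::-1],(800,600),interpolation=cv2.INTER_CUBIC))
    c=manip.camera_params(n);print(n,c["mtx"],c["world_from_camera"])
s=manip.read_state();print(s)
E
```

```text
scene [[403.3045   0.     260.8887]
 [  0.     403.3045 195.1705]
 [  0.       0.       1.    ]] [[ 0.5906  0.5999 -0.5397  1.1751]
 [ 0.8069 -0.4455  0.3878 -0.4025]
 [-0.0078 -0.6645 -0.7472  0.9326]
 [ 0.      0.      0.      1.    ]]
top [[399.8625   0.     256.5885]
 [  0.     399.8625 198.0811]
 [  0.       0.       1.    ]] [[-0.0247 -0.9943  0.104   0.4801]
 [-0.9997  0.0239 -0.0092  0.0094]
 [ 0.0067 -0.1042 -0.9945  1.2025]
 [ 0.      0.      0.      1.    ]]
{'t': 0.1, 'joint_pos': array([ 1.2281,  0.4694, -0.0486,  1.5335,  0.0242,  1.141 , -0.0823]), 'qvel': array([ 0.001 , -0.0012,  0.0007, -0.0007,  0.0014, -0.001 , -0.0006]), 'tau': array([  0.0007, -50.917 ,  -0.0812, -23.6829,  -0.0614,   0.0344,
         0.0001]), 'tool_pos': array([ 0.2082, -0.6415,  0.2216]), 'eef_rot': array([[ 0.9512,  0.3087, -0.0007],
       [ 0.3087, -0.9512,  0.0016],
       [-0.0001, -0.0017, -1.    ]]), 'force': array([ 1.4716, -0.2456,  0.3565]), 'moment': array([ 0.024 , -0.0167, -0.0177]), 'gripper_width': 0.08737418404864292}
```

View pics/scene0.png

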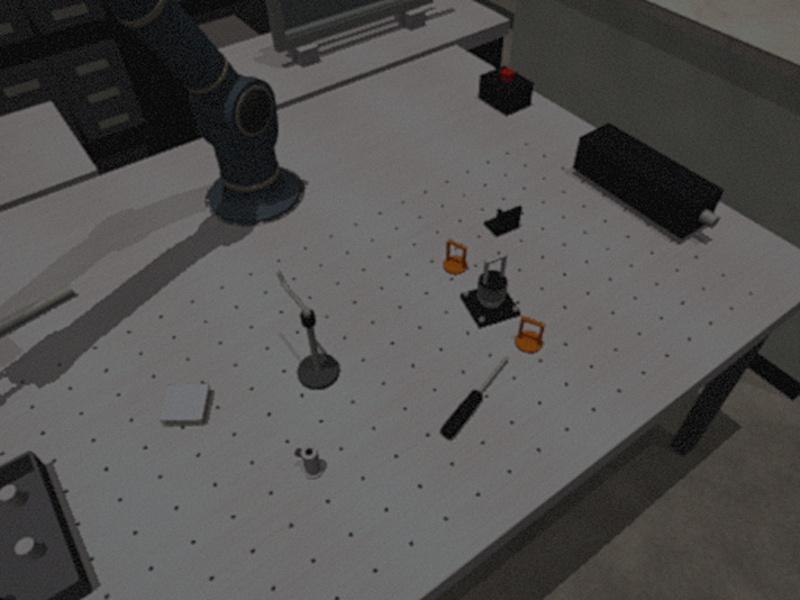

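View pics/top0.png

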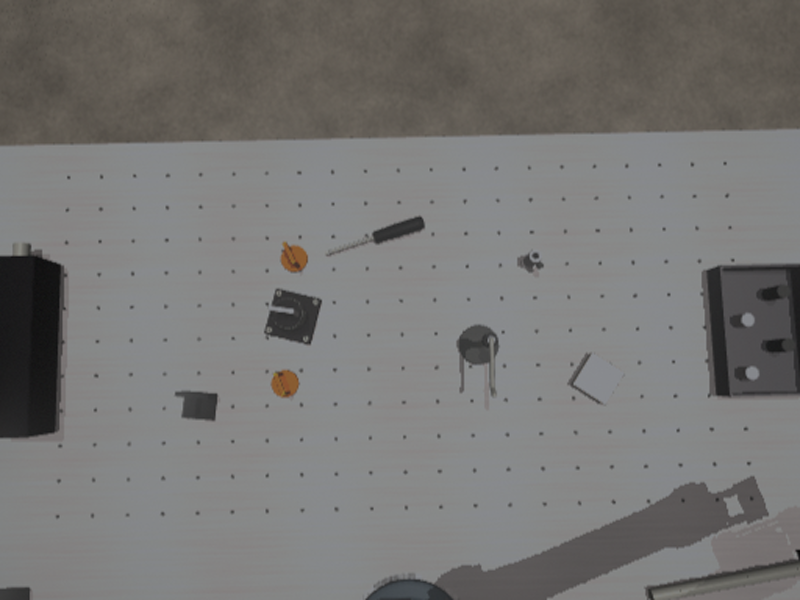

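```bash
python3 - <<'E'
import cv2,numpy as np
s=np.load("pics/scene0.npy")[:,:,::-1];t=np.load("pics/top0.npy")[:,:,::-1]
f=lambda im,x,y,w,h,k:cv2.convertScaleAbs(cv2.resize(im[y:y+h,x:x+w],None,fx=k,fy=k,interpolation=cv2.INTER_CUBIC),alpha=1.6)
cv2.imwrite("pics/c1.png",np.hstack([f(s,275,145,80,85,5),f(s,165,165,80,85,5)]))
cv2.imwrite("pics/c2.png",np.hstack([f(t,160,150,60,110,5),f(t,285,195,60,110,5)]))
E
```

```text
(no output)
```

View pics/c1.png

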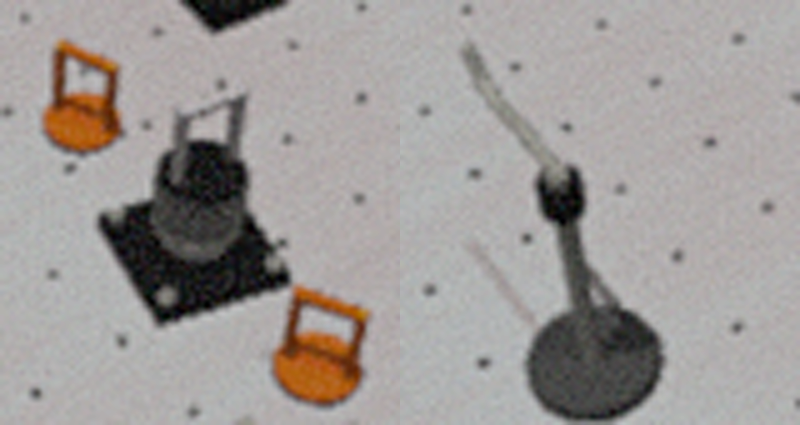

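View pics/c2.png

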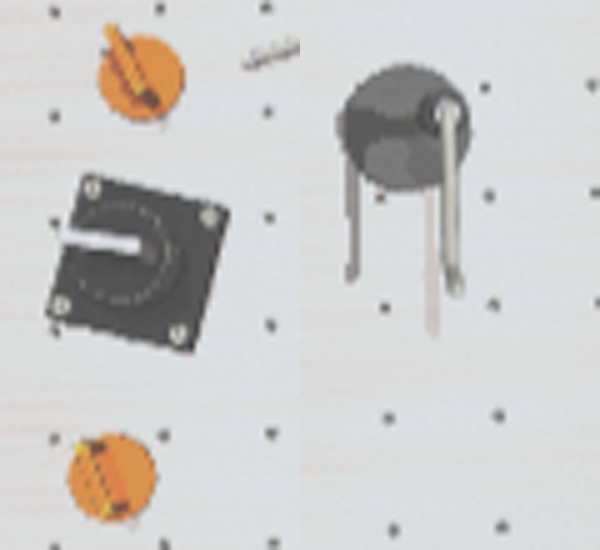

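```bash
cat > h.py <<'E'
from bench import manip
import cv2,numpy as np
np.set_printoptions(precision=4,suppress=True)
C={n:manip.camera_params(n) for n in("scene","top")}
def ray(n,px,z):
    K=C[n]["mtx"];T=C[n]["world_from_camera"]
    d=T[:3,:3]@np.linalg.inv(K)@[px[0],px[1],1];o=T[:3,3]
    return o+d*(z-o[2])/d[2]
def proj(n,P):
    T=np.linalg.inv(C[n]["world_from_camera"]);p=np.atleast_2d(P)@T[:3,:3].T+T[:3,3]
    q=p@C[n]["mtx"].T;return q[:,:2]/q[:,2:]
E
python3 - <<'E'
from h import *
def tc(x,y,right=False): return ((x-(300 if right else 0))/5+(285 if right else 160)-.4, y/5+(195 if right else 150)-.4)
def sc(x,y,right=False): return ((x-(400 if right else 0))/5+(165 if right else 275)-.4, y/5+(165 if right else 145)-.4)
print("screws top",m:=np.array([ray("top",tc(*p),.012)for p in[(92,188),(210,215),(178,333),(60,304)]]),m.mean(0))
print("plate top",m:=np.array([ray("top",tc(*p),.012)for p in[(88,172),(230,208),(192,353),(46,316)]]),m.mean(0))
print("plate scene L,B,R",np.array([ray("scene",sc(*p),.012)for p in[(98,215),(160,318),(288,272)]]))
print("loop top",np.array([ray("top",tc(*p),.134)for p in[(62,238),(142,245)]]))
print("loop scene",np.array([ray("scene",sc(*p),.134)for p in[(180,112),(245,97)]]))
print("post top",ray("top",tc(447,110,1),.172),"tip",ray("top",tc(456,290,1),.184))
print("post scene",ray("scene",sc(556,172,1),.172),"tip",ray("scene",sc(467,45,1),.186))
print("foot top",ray("top",tc(405,127,1),.004))
print("foot scene",ray("scene",sc(595,363,1),.006))
print("orange",ray("top",tc(142,79),.005),ray("top",tc(113,477),.005))
E
```

```text
screws top [[0.6431 0.2331 0.012 ]
 [0.6251 0.1626 0.012 ]
 [0.5548 0.1823 0.012 ]
 [0.5738 0.2524 0.012 ]] [0.5992 0.2076 0.012 ]
plate top [[0.6528 0.2354 0.012 ]
 [0.629  0.1505 0.012 ]
 [0.5427 0.1741 0.012 ]
 [0.5668 0.2607 0.012 ]] [0.5978 0.2052 0.012 ]
plate scene L,B,R [[0.5464 0.1769 0.012 ]
 [0.6327 0.1536 0.012 ]
 [0.6512 0.2393 0.012 ]]
loop top [[0.5997 0.2263 0.134 ]
 [0.5949 0.1835 0.134 ]]
loop scene [[0.5961 0.1874 0.134 ]
 [0.6089 0.225  0.134 ]]
post top [ 0.5363 -0.1472  0.172 ] tip [ 0.4445 -0.1463  0.184 ]
post scene [ 0.5388 -0.1463  0.172 ] tip [ 0.4462 -0.144   0.186 ]
foot top [ 0.5358 -0.1471  0.004 ]
foot scene [ 0.5375 -0.1448  0.006 ]
orange [0.71   0.2038 0.005 ] [0.4705 0.2227 0.005 ]
```

```bash
cat > ov.py <<'E'
from h import *
import sys
def draw(im,n,polys,x,y,w,h,k):
    o=cv2.convertScaleAbs(cv2.resize(im[y:y+h,x:x+w,::-1],None,fx=k,fy=k,interpolation=cv2.INTER_CUBIC),alpha=1.7)
    for P,c in polys:
        q=((proj(n,P)-[x,y]+.5)*k).round().astype(int)
        cv2.polylines(o,[q.reshape(-1,1,2)],False,c,1)
    return o
def R(a): return np.array([[np.cos(a),-np.sin(a)],[np.sin(a),np.cos(a)]])
def at(p,yaw,pts):
    pts=np.array(pts,float);return np.c_[pts[:,:2]@R(yaw).T+p[:2],pts[:,2]]
a=np.linspace(0,2*np.pi,40)
circ=lambda r,z:np.c_[r*np.cos(a),r*np.sin(a),0*a+z]
def loop(b): # b: z of cap_loop
    o=[]
    for x in(-.004,.004): o.append([[x,-.022,b-.031],[x,-.022,b+.026],[x,.022,b+.026],[x,.022,b-.031]])
    return o
E
python3 - <<'E'
from ov import *
s=np.load("pics/scene0.npy");t=np.load("pics/top0.npy")
m=np.array([.5985,.2065]);res=[]
import math
for lab,ly in(("a",math.radians(-14)),("b",math.radians(-6))):
    P=[(at(m,0,circ(.028,.072)),(0,255,0)),(at(m,math.radians(14.5),[[-.045,-.045,.012],[.045,-.045,.012],[.045,.045,.012],[-.045,.045,.012],[-.045,-.045,.012]]),(255,255,0))]
    P+=[(at(m,ly,l),(0,0,255)) for l in loop(.108)]
    cv2.imwrite(f"pics/o{lab}.png",np.hstack([draw(s,"scene",P,290,158,50,58,8),draw(t,"top",P,165,180,50,58,8)]))
hk=np.array([.537,-.1465]);y=math.radians(-1)
P=[(at(hk,y,circ(.038,.0)),(0,255,0)),(at(hk,y,[[0,0,.0],[0,0,.170],[-.03,0,.166],[-.06,0,.164],[-.08,0,.170],[-.09,0,.185]]),(0,0,255))]
cv2.imwrite("pics/oh.png",np.hstack([draw(s,"scene",P,170,165,50,90,6),draw(t,"top",P,285,200,50,90,6)]))
E
```

```text
(no output)
```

View pics/oa.png

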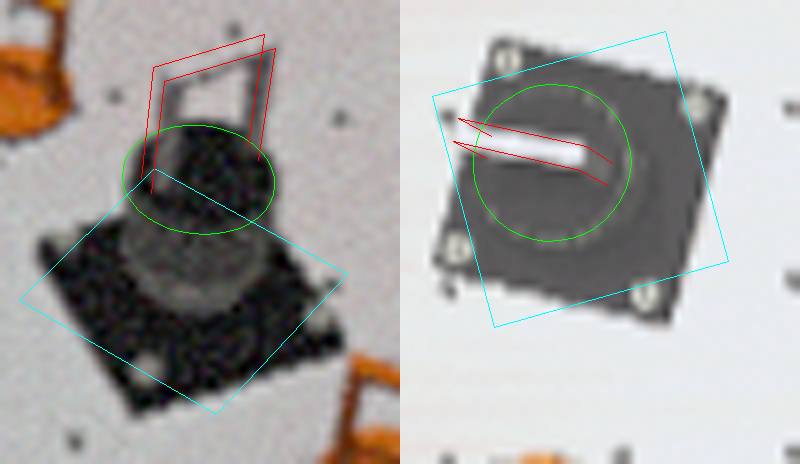

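View pics/ob.png

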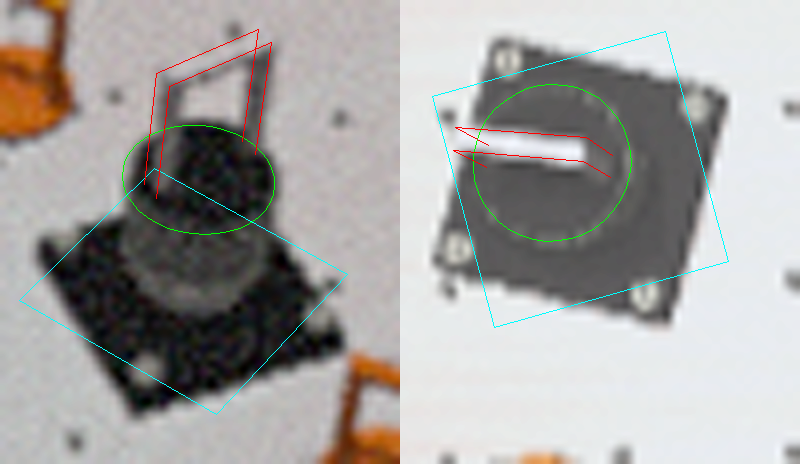

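View pics/oh.png

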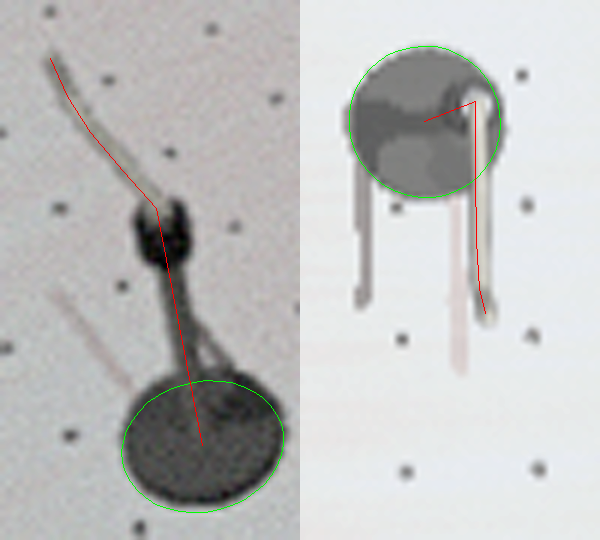

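Candidates for the cap: grey loop with black disc on the mount (scene 490,275), orange look-alikes (scene 455,258 and 530,335). The description (black disc, metal loop, on the collar) picks the first, which the crop confirms. The hook foot is at scene (318,371), its tip at (280,275).

Request:
drive_tool --pt "1.09 -1.17 0 -0.13" --pt "2.18 -2.34 0 -0.26" --pt "3.27 -3.51 0 -0.39" --pt "4.36 -4.68 0 -0.52" --pt "5.45 -5.85 0 -0.65" --pt "6.54 -7.02 0 -0.78" --pt "7.63 -8.19 0 -0.91" --pt "8.72 -9.36 0 -1.04" --pt "9.81 -10.53 0 -1.17" --pt "10.9 -11.7 0 -1.3" --jaw 87

```text
t: 1.1
tool_pos: [0.3775, -0.2781, 0.2224]
eef_rot: [[-0.048, 0.999, -0.0], [0.999, 0.048, -0.0], [-0.0, -0.0, -1.0]]
force: [0.7, 1.0, -0.3]
gripper_width: 0.0872
```

```bash
cat > go.py <<'E'
from h import *
def go(x,y,z,head):  # target TCP, heading (deg) of tool x
    s=manip.read_state();R=s["eef_rot"];d=np.array([x,y,z])-s["tool_pos"]
    h=np.degrees(np.arctan2(R[1,0],R[0,0]));dh=(head-h+180)%360-180
    print("t",s["t"],"pos",s["tool_pos"],"head %.1f"%h,"w",s["gripper_width"],"F",s["force"],"q",s["joint_pos"])
    print("units",R.T@d/.025,"turn %.3f"%(-np.radians(dh)))
E
python3 -c "from go import *; go(.5995,.206,.20,170)"
```

```text
t 1.1 pos [ 0.3775 -0.2781  0.2224] head 92.8 w 0.087191438129382 F [ 0.7199  1.0073 -0.3092] q [ 0.9689  0.1634 -0.4712  1.9823  0.0872  1.0154  0.5052]
units [18.9126  9.8034  0.8915] turn -1.348
```

Request:
drive_tool --pt "1.5 0.78 0 -0.13" --pt "3.0 1.56 0 -0.26" --pt "4.5 2.34 0 -0.39" --pt "6.0 3.12 0 -0.52" --pt "7.5 3.9 0 -0.65" --pt "9.0 4.68 0 -0.78" --pt "10.5 5.46 0 -0.91" --pt "12.0 6.24 0 -1.04" --pt "13.5 7.02 0 -1.17" --pt "15.0 7.8 0 -1.3"

```text
t: 2.1
tool_pos: [0.5563, 0.1045, 0.2222]
eef_rot: [[-0.975, 0.221, -0.0], [0.221, 0.975, -0.001], [0.0, -0.001, -1.0]]
force: [-0.3, 0.7, -0.1]
gripper_width: 0.0873
```

```bash
python3 -c "from go import *; go(.5995,.206,.18,170)"
```

```text
t 2.1 pos [0.5563 0.1045 0.2222] head 167.2 w 0.08727055275108847 F [-0.3401  0.6523 -0.0688] q [ 0.392   0.4171 -0.8558  1.7617  0.3467  1.1223  0.7732]
units [-0.7875  4.3413  1.6849] turn -0.048
```

Request:
drive_tool --pt "-0.2 1.3 0.4 -0.02" --pt "-0.5 2.6 0.9 -0.04" --pt "-0.7 3.8 1.4 -0.05" --pt "-0.79 4.34 1.68 -0.05" --pt "-0.79 4.34 1.68 -0.05"

```text
t: 2.6
tool_pos: [0.5988, 0.2061, 0.1791]
eef_rot: [[-0.985, 0.174, -0.003], [0.174, 0.985, 0.0], [0.003, -0.0, -1.0]]
force: [0.2, -0.8, 0.3]
gripper_width: 0.0868
```

```bash
python3 - <<'E'
from go import *
from ov import *
go(.5995,.206,.097,170)
s=manip.get_image("scene");t=manip.get_image("top")
np.save("pics/s1.npy",s)
cv2.imwrite("pics/g1.png",np.hstack([draw(s,"scene",[],280,120,66,90,6),draw(t,"top",[],150,160,66,90,6)]))
E
```

```text
t 2.6 pos [0.5988 0.2061 0.1791] head 170.0 w 0.0867680455763249 F [ 0.2154 -0.7799  0.2958] q [ 0.1638  0.5713 -0.8138  1.6504  0.4499  1.1204  0.6239]
units [-0.0369  0.001   3.2831] turn -0.000
```

View pics/g1.png

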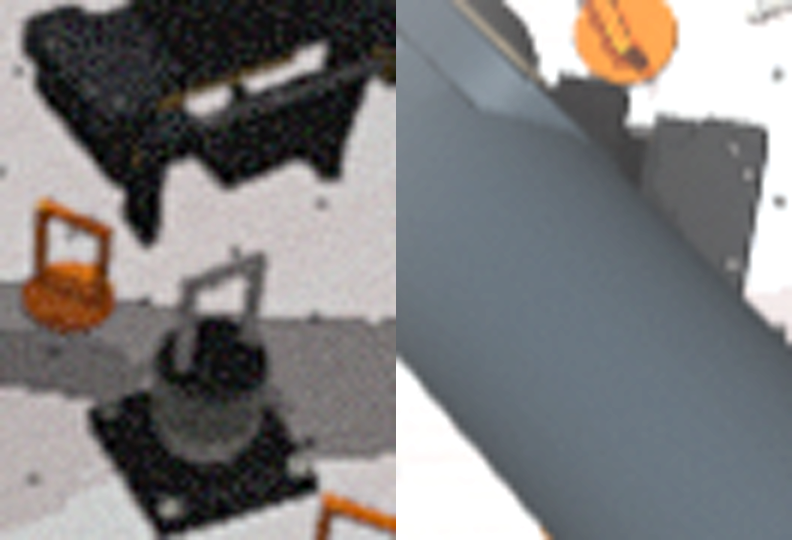

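The fingers (crop 143,240 and 330,180) are parallel to the grey loop (185,285 to 262,260) and straddle it. Descending.

Request:
drive_tool --pt "0 0 0.8 0" --pt "0 0 1.6 0" --pt "0 0 2.4 0" --pt "0 0 3.0 0" --pt "-0.03 0 3.28 0" --pt "-0.03 0 3.28 0"

```text
t: 3.3
tool_pos: [0.6004, 0.2033, 0.0981]
eef_rot: [[-0.984, 0.178, -0.001], [0.178, 0.984, -0.001], [0.001, -0.001, -1.0]]
force: [-0.8, 0.4, 0.3]
gripper_width: 0.087
```

```bash
python3 - <<'E'
from go import *
from ov import *
go(.5995,.206,.097,170)
s=manip.get_image("scene")
cv2.imwrite("pics/g2.png",draw(s,"scene",[],280,130,66,80,7))
E
```

```text
t 3.3 pos [0.6004 0.2033 0.0981] head 169.7 w 0.0869521124158246 F [-0.7943  0.354   0.3197] q [ 0.1314  0.6534 -0.7608  1.7202  0.5275  0.9854  0.5641]
units [0.0566 0.1013 0.0453] turn -0.004
```

View pics/g2.png

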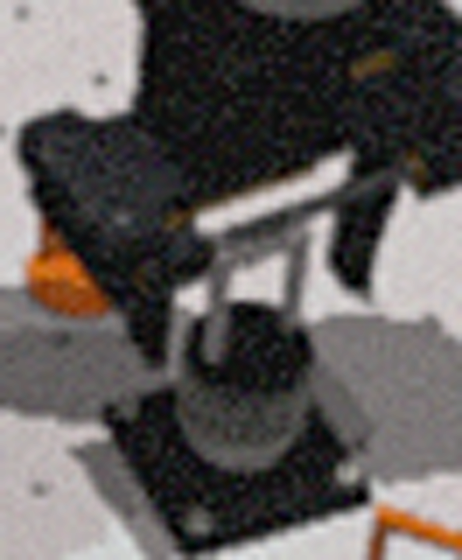

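Request:
drive_tool --pt "0.05 0.1 0.04 0" --pt "0.05 0.1 0.04 0" --pt "0.05 0.1 0.04 0" --pt "0.05 0.1 0.04 0" --pt "0.05 0.1 0.04 0" --pt "0.05 0.1 0.04 0" --pt "0.05 0.1 0.04 0" --pt "0.05 0.1 0.04 0" --jaw 30 --force 20

```text
t: 4.15
tool_pos: [0.5997, 0.2071, 0.0976]
eef_rot: [[-0.984, 0.177, 0.0], [0.177, 0.984, -0.0], [-0.0, 0.0, -1.0]]
force: [0.4, 0.1, -0.2]
gripper_width: 0.0435
```

```bash
python3 -c "from go import *; go(.5995,.206,.20,180)"
```

```text
t 4.15 pos [0.5997 0.2071 0.0976] head 169.8 w 0.04347466253286036 F [ 0.3631  0.0731 -0.2118] q [ 0.1254  0.6545 -0.7608  1.72    0.5285  0.9837  0.5587]
units [ 0.0004 -0.0466 -4.0972] turn -0.178
```

Request:
drive_tool --pt "0 0 -0.15 0" --pt "0 0 -0.4 0" --pt "0 0 -0.8 0" --pt "0 0 -1.3 0" --pt "0 0 -1.9 0" --pt "0 0 -2.5 0" --pt "0 0 -3.0 0" --pt "0 0 -3.0 0"

```text
t: 4.95
tool_pos: [0.6008, 0.208, 0.1753]
eef_rot: [[-0.984, 0.177, 0.004], [0.177, 0.984, 0.002], [-0.004, 0.002, -1.0]]
force: [1.1, 0.3, -0.6]
gripper_width: 0.0438
```

```bash
python3 - <<'E'
from go import *
from ov import *
go(.43,-.09,.166,180)
s=manip.get_image("scene")
cv2.imwrite("pics/g3.png",draw(s,"scene",[],270,100,76,110,5))
E
```

```text
t 4.95 pos [0.6008 0.208  0.1753] head 169.8 w 0.043773506260558676 F [ 1.0987  0.261  -0.6353] q [ 0.1594  0.5749 -0.8108  1.6535  0.4572  1.1082  0.6146]
units [  4.6169 -12.9408   0.3263] turn -0.178
```

View pics/g3.png

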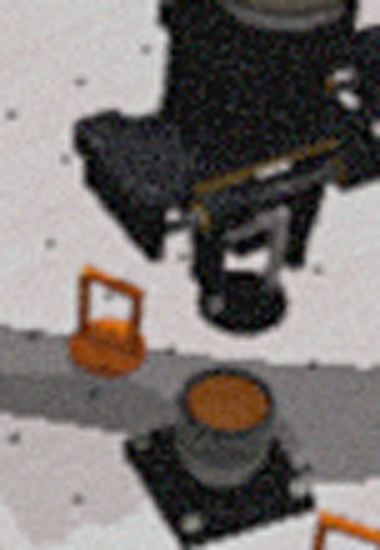

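The cap is lifted (crop 243,300) with the collar and amber filter left in place (228,400). Next, carry it to the hook.

Request:
drive_tool --pt "0.3 -0.9 0 -0.02" --pt "0.9 -2.4 0 -0.04" --pt "1.4 -4.0 0 -0.06" --pt "2.0 -5.6 0 -0.08" --pt "2.6 -7.2 0.1 -0.1" --pt "3.1 -8.8 0.1 -0.12" --pt "3.7 -10.3 0.2 -0.14" --pt "4.2 -11.7 0.3 -0.16" --pt "4.5 -12.6 0.3 -0.178" --pt "4.6 -12.9 0.33 -0.178"

```text
t: 6.0
tool_pos: [0.4275, -0.0926, 0.1635]
eef_rot: [[-1.0, 0.004, -0.002], [0.004, 1.0, -0.001], [0.002, -0.001, -1.0]]
force: [0.6, 0.4, -0.6]
gripper_width: 0.044
```

```bash
python3 -c "from go import *; go(.424,-.1465,.166,180)"
```

```text
t 6.0 pos [ 0.4275 -0.0926  0.1635] head 179.8 w 0.04395576340114071 F [ 0.5948  0.3569 -0.5532] q [ 0.9412  0.2746 -0.9453  2.0962  0.2848  0.9044  1.401 ]
units [ 0.1305 -2.1584 -0.0966] turn -0.004
```

Request:
drive_tool --pt "0.1 -0.4 -0.1 0" --pt "0.13 -0.9 -0.1 0" --pt "0.13 -1.5 -0.1 0" --pt "0.13 -2.0 -0.1 0" --pt "0.13 -2.16 -0.1 0" --pt "0.13 -2.16 -0.1 0" --pt "0.13 -2.16 -0.1 0"

```text
t: 6.7
tool_pos: [0.4263, -0.1434, 0.1667]
eef_rot: [[-1.0, -0.001, 0.0], [-0.001, 1.0, 0.001], [-0.0, 0.001, -1.0]]
force: [-1.2, -0.5, -1.7]
gripper_width: 0.0437
```

```bash
python3 - <<'E'
from go import *
from ov import *
go(.4775,-.1465,.166,180)
s=manip.get_image("scene");t=manip.get_image("top")
cv2.imwrite("pics/g4.png",np.hstack([draw(s,"scene",[],150,110,76,110,5),draw(t,"top",[],280,180,76,110,5)]))
E
```

```text
t 6.7 pos [ 0.4263 -0.1434  0.1667] head -180.0 w 0.04373745116869783 F [-1.1922 -0.5277 -1.7436] q [ 1.0291  0.2874 -0.9238  2.0695  0.2885  0.9163  1.5184]
units [-2.0474 -0.1238  0.0294] turn 0.001
```

View pics/g4.png

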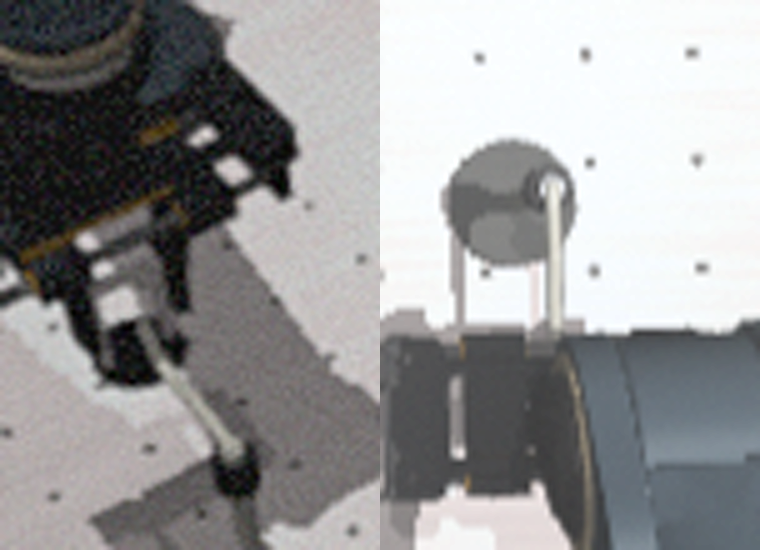

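```bash
python3 - <<'E'
from go import *
from ov import *
s=manip.get_image("scene")
p=manip.read_state()["tool_pos"]
hk=np.array([.5375,-.147]);y=np.radians(-.5)
P=[(at(hk,y,[[0,0,.168],[-.03,0,.166],[-.06,0,.164],[-.08,0,.170],[-.09,0,.185]]),(0,255,0))]
P+=[(at(p,0,l),(0,0,255)) for l in loop(p[2]+.0104)]
cv2.imwrite("pics/g5.png",np.hstack([draw(s,"scene",[],160,150,46,60,8),draw(s,"scene",P,160,150,46,60,8)]))
E
```

```text
(no output)
```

View pics/g5.png

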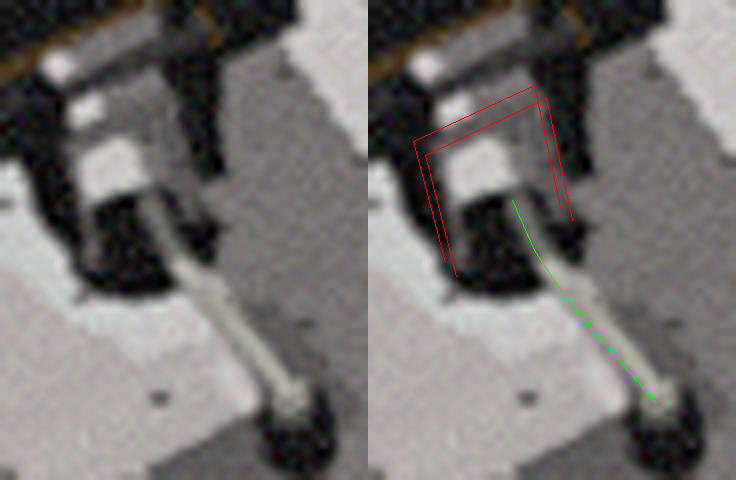

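Request:
drive_tool --pt "-0.1 -0.1 0 0" --pt "-0.3 -0.12 0 0" --pt "-0.6 -0.12 0 0" --pt "-0.9 -0.12 0 0" --pt "-1.2 -0.12 0 0" --pt "-1.5 -0.12 0 0" --pt "-1.8 -0.12 0 0" --pt "-2.0 -0.12 0 0" --pt "-2.05 -0.12 0 0" --pt "-2.05 -0.12 0 0"

```text
t: 7.85
tool_pos: [0.4775, -0.1469, 0.1667]
eef_rot: [[-1.0, -0.0, -0.0], [-0.0, 1.0, 0.0], [0.0, 0.0, -1.0]]
force: [-0.8, -0.1, -0.3]
gripper_width: 0.0435
```

```bash
python3 - <<'E'
from go import *
from ov import *
go(.4775,-.1465,.138,180)
s=manip.get_image("scene");t=manip.get_image("top")
cv2.imwrite("pics/g6.png",np.hstack([draw(s,"scene",[],150,130,60,80,6),draw(t,"top",[],290,190,60,80,6)]))
E
```

```text
t 7.85 pos [ 0.4775 -0.1469  0.1667] head -180.0 w 0.043523972577503685 F [-0.8425 -0.1441 -0.3441] q [ 0.9357  0.3751 -0.8866  1.9675  0.3536  0.9608  1.4474]
units [-0.0003  0.0141  1.1479] turn 0.000
```

View pics/g6.png

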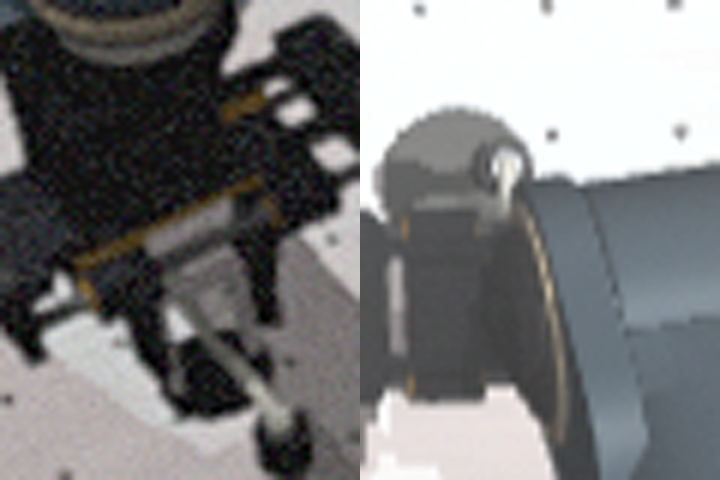

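The bar passes through the loop opening with no contact force. Lowering.

Request:
drive_tool --pt "0 0 0.2 0" --pt "0 0 0.4 0" --pt "0 0 0.6 0" --pt "0 0 0.8 0" --pt "0 0 0.95 0" --pt "0 0 1.0 0" --pt "0 0 1.0 0"

```text
t: 8.65
tool_pos: [0.4774, -0.1469, 0.1416]
eef_rot: [[-1.0, -0.0, -0.0], [-0.0, 1.0, 0.0], [0.0, 0.0, -1.0]]
force: [-0.7, -0.1, 0.3]
gripper_width: 0.0439
```

Request:
drive_tool --pt "0 0 0.05 0" --pt "0 0 0.1 0" --pt "0 0 0.15 0" --pt "0 0 0.15 0"

```text
t: 9.05
tool_pos: [0.4777, -0.147, 0.1382]
eef_rot: [[-1.0, -0.0, 0.0], [-0.0, 1.0, -0.0], [-0.0, -0.0, -1.0]]
force: [-0.3, -0.5, 0.5]
gripper_width: 0.0437
```

Request:
drive_tool --pt "0 0 0.04 0" --pt "0 0 0.08 0" --pt "0 0 0.08 0"

```text
t: 9.35
tool_pos: [0.478, -0.147, 0.1377]
eef_rot: [[-1.0, -0.0, 0.001], [-0.0, 1.0, -0.002], [-0.0, -0.002, -1.0]]
force: [-4.5, 0.1, 12.4]
gripper_width: 0.0437
```

Request:
drive_tool --pt "0 0 0.04 0" --pt "0 0 0.08 0" --pt "0 0 0.08 0"

```text
t: 9.65
tool_pos: [0.4788, -0.1471, 0.1369]
eef_rot: [[-1.0, -0.0, 0.002], [-0.0, 1.0, -0.003], [-0.002, -0.003, -1.0]]
force: [-6.5, -0.1, 20.9]
gripper_width: 0.0434
```

Loop resting on the hook (contact at TCP z about 0.138). Easing off and releasing.

Request:
drive_tool --pt "0 0 -0.08 0" --pt "0 0 -0.13 0" --pt "0 0 -0.13 0"

```text
t: 9.95
tool_pos: [0.4779, -0.147, 0.1376]
eef_rot: [[-1.0, -0.0, 0.001], [-0.0, 1.0, -0.0], [-0.001, -0.0, -1.0]]
force: [0.3, -0.5, 2.9]
gripper_width: 0.0439
```

Request:
drive_tool --pt "0 0 0 0" --pt "0 0 0 0" --pt "0 0 0 0" --pt "0 0 0 0" --pt "0 0 0 0" --pt "0 0 0 0" --pt "0 0 0 0" --jaw 87

```text
t: 10.65
tool_pos: [0.4775, -0.1469, 0.1373]
eef_rot: [[-1.0, -0.0, 0.0], [-0.0, 1.0, 0.0], [-0.0, 0.0, -1.0]]
force: [0.1, -0.6, -0.5]
gripper_width: 0.0852
```

```bash
python3 - <<'E'
from go import *
from ov import *
go(.4775,-.1465,.22,180)
s=manip.get_image("scene");t=manip.get_image("top")
cv2.imwrite("pics/g7.png",np.hstack([draw(s,"scene",[],150,130,60,80,6),draw(t,"top",[],290,190,60,80,6)]))
E
```

```text
t 10.65 pos [ 0.4775 -0.1469  0.1373] head -180.0 w 0.08516144560585918 F [ 0.134  -0.5619 -0.5387] q [ 0.9067  0.4139 -0.86    1.9975  0.398   0.9049  1.4075]
units [-0.001   0.0178 -3.3087] turn 0.000
```

View pics/g7.png

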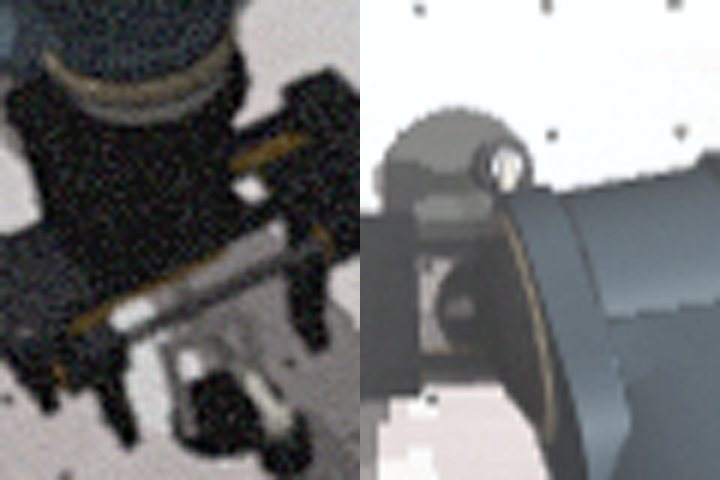

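Cap hangs on the hook with fingers clear of both uprights. Straight up.

Request:
drive_tool --pt "0 0 -0.2 0" --pt "0 0 -0.6 0" --pt "0 0 -1.2 0" --pt "0 0 -1.9 0" --pt "0 0 -2.7 0" --pt "0 0 -3.4 0" --pt "0 0 -3.6 0" --pt "0 0 -3.6 0"

```text
t: 11.55
tool_pos: [0.478, -0.1471, 0.2286]
eef_rot: [[-1.0, 0.0, 0.002], [0.0, 1.0, -0.001], [-0.002, -0.001, -1.0]]
force: [-0.3, 0.0, -0.6]
gripper_width: 0.0872
```

```bash
python3 - <<'E'
from go import *
from ov import *
go(.5988,.207,.20,180)
E
```

```text
t 11.55 pos [ 0.478  -0.1471  0.2286] head 180.0 w 0.08720004869425574 F [-0.3238  0.0445 -0.5727] q [ 0.9903  0.2992 -0.9296  1.8955  0.2729  1.0772  1.5221]
units [-4.8269 14.1651  1.135 ] turn -0.000
```

Request:
drive_tool --pt "-0.3 0.9 0 0" --pt "-0.9 2.6 0 0" --pt "-1.5 4.3 0 0" --pt "-2.1 6.0 0 0" --pt "-2.7 7.8 0 0" --pt "-3.3 9.6 0.2 0" --pt "-3.9 11.4 0.5 0" --pt "-4.4 12.9 0.8 0" --pt "-4.7 13.8 1.0 0" --pt "-4.83 14.17 1.1 0"

```text
t: 12.55
tool_pos: [0.5971, 0.2103, 0.1982]
eef_rot: [[-1.0, -0.004, -0.003], [-0.004, 1.0, 0.001], [0.003, 0.001, -1.0]]
force: [-0.7, -0.3, 0.6]
gripper_width: 0.0867
```

```bash
python3 - <<'E'
from go import *
from ov import *
go(.5988,.207,.13,180)
s=manip.get_image("scene");t=manip.get_image("top")
P=[(at(np.array([.5988,.207]),0,circ(.028,.072)),(0,255,0)),(at(np.array([.5375,-.147]),0,circ(.002,.168)),(0,255,0))]
cv2.imwrite("pics/g8.png",np.hstack([draw(s,"scene",P,275,120,66,90,6),draw(t,"top",P,285,190,66,90,6)]))
cv2.imwrite("pics/g9.png",draw(s,"scene",[],160,150,70,90,6))
E
```

```text
t 12.55 pos [0.5971 0.2103 0.1982] head -179.7 w 0.08667099978043558 F [-0.6764 -0.3297  0.5847] q [ 0.1956  0.5726 -0.8783  1.6293  0.4682  1.1666  0.7817]
units [-0.0735 -0.1358  2.7263] turn 0.004
```

View pics/g8.png

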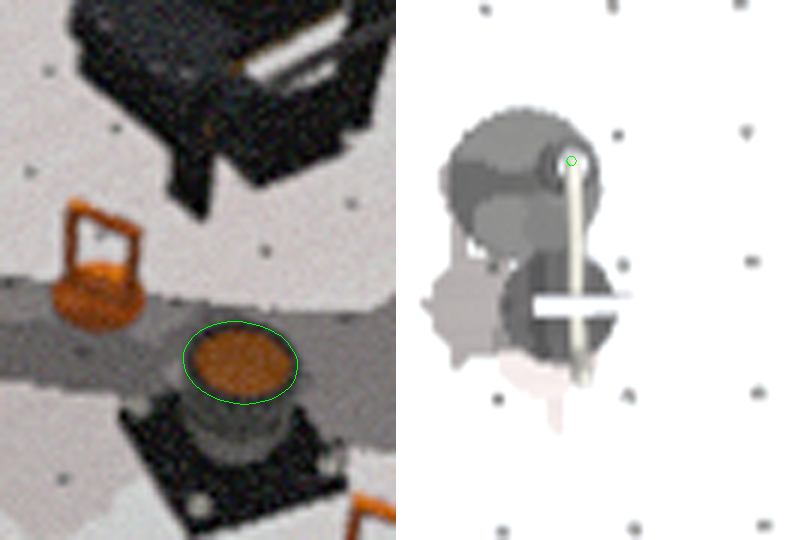

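View pics/g9.png

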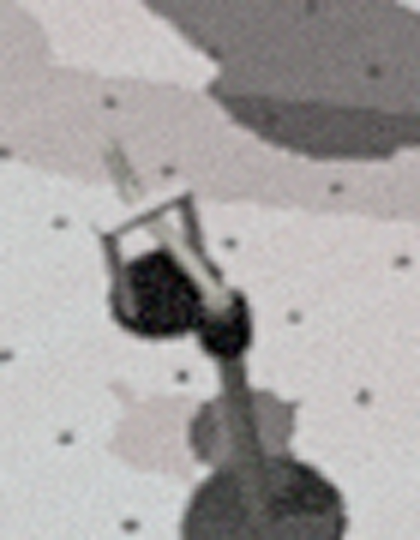

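Cap hangs freely in the dip (top crop: bar crosses loop at 575,305). The collar outline matches (0.599, 0.207). Descending on the collar.

Request:
drive_tool --pt "-0.07 -0.13 0.8 0" --pt "-0.07 -0.13 1.6 0" --pt "-0.07 -0.13 2.4 0" --pt "-0.07 -0.13 3.2 0" --pt "-0.07 -0.13 4.0 0" --pt "-0.07 -0.13 4.0 0"

```text
t: 13.25
tool_pos: [0.5985, 0.2001, 0.0971]
eef_rot: [[-1.0, 0.003, -0.005], [0.003, 1.0, -0.004], [0.005, -0.004, -1.0]]
force: [-0.6, -0.1, -0.3]
gripper_width: 0.0874
```

```bash
python3 - <<'E'
from go import *
go(.5988,.207,.04,180)
E
```

```text
t 13.25 pos [0.5985 0.2001 0.0971] head 179.8 w 0.08738341895277181 F [-0.5897 -0.0778 -0.2638] q [ 0.1644  0.6706 -0.8094  1.7224  0.5636  1.004   0.7143]
units [-0.0226  0.2856  2.2842] turn -0.003
```

Request:
drive_tool --pt "0 0 0 0" --pt "0 0 0 0" --pt "0 0 0 0"

```text
t: 13.55
tool_pos: [0.6006, 0.204, 0.1012]
eef_rot: [[-1.0, 0.0, 0.002], [0.0, 1.0, 0.0], [-0.002, 0.0, -1.0]]
force: [-0.4, -0.2, 0.1]
gripper_width: 0.087
```

```bash
python3 - <<'E'
from go import *
go(.5988,.207,.04,180)
E
```

```text
t 13.55 pos [0.6006 0.204  0.1012] head 180.0 w 0.08696390013451555 F [-0.4467 -0.2211  0.0971] q [ 0.1626  0.6675 -0.8132  1.7177  0.5633  1.0037  0.714 ]
units [0.0792 0.1187 2.4474] turn -0.000
```

Request:
drive_tool --pt "0.05 0.06 0.4 0" --pt "0.05 0.1 0.9 0" --pt "0.05 0.1 1.4 0" --pt "0.05 0.1 1.9 0" --pt "0.05 0.1 2.3 0" --pt "0.05 0.1 2.44 0" --pt "0.05 0.1 2.44 0" --pt "0.05 0.1 2.44 0" --pt "0.05 0.1 2.44 0"

```text
t: 14.45
tool_pos: [0.5991, 0.2069, 0.0394]
eef_rot: [[-1.0, -0.0, 0.001], [-0.0, 1.0, 0.0], [-0.001, 0.0, -1.0]]
force: [-0.1, 0.0, -0.1]
gripper_width: 0.0868
```

```bash
python3 - <<'E'
from go import *
from ov import *
go(.5988,.207,.04,180)
s=manip.get_image("scene")
cv2.imwrite("pics/g10.png",draw(s,"scene",[],275,120,70,90,6))
E
```

```text
t 14.45 pos [0.5991 0.2069 0.0394] head -180.0 w 0.08682658929022108 F [-0.1149  0.0229 -0.0663] q [ 0.1237  0.737  -0.762   1.756   0.6294  0.9083  0.6591]
units [ 0.0115  0.0053 -0.0229] turn 0.000
```

View pics/g10.png

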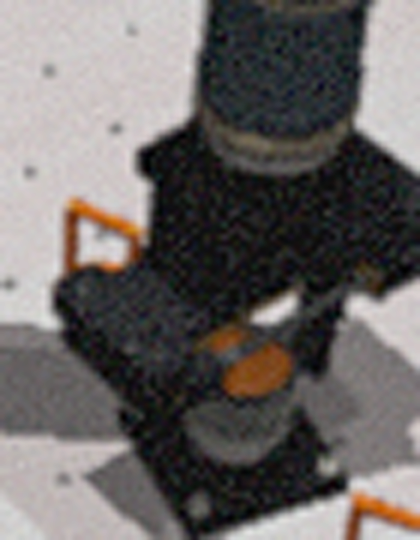

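Request:
drive_tool --pt "0 0 0 0" --pt "0 0 0 0" --pt "0 0 0 0" --pt "0 0 0 0" --pt "0 0 0 0" --pt "0 0 0 0" --jaw 50 --force 25

```text
t: 15.1
tool_pos: [0.5986, 0.2075, 0.0389]
eef_rot: [[-1.0, -0.001, 0.0], [-0.001, 1.0, 0.001], [-0.0, 0.001, -1.0]]
force: [0.0, 1.7, -0.8]
gripper_width: 0.0555
```

Request:
drive_tool --pt "0 0 0.03 0" --pt "0 0 0.06 0.05" --pt "0 0 0.06 0.12" --pt "0 0 0.06 0.2" --pt "0 0 0.06 0.28" --pt "0 0 0.06 0.35" --pt "0 0 0.06 0.4" --pt "0 0 0.06 0.4"

```text
t: 15.9
tool_pos: [0.5993, 0.2075, 0.0387]
eef_rot: [[-0.921, 0.39, 0.002], [0.39, 0.921, 0.001], [-0.002, 0.001, -1.0]]
force: [-1.5, 1.6, 6.3]
gripper_width: 0.0553
```

```bash
python3 - <<'E'
from go import *
go(.5988,.207,.04,100)
print(manip.read_state()["moment"])
E
```

```text
t 15.9 pos [0.5993 0.2075 0.0387] head 157.1 w 0.055334210049031135 F [-1.5017  1.6012  6.2655] q [ 0.0647  0.7055 -0.6687  1.7594  0.5538  0.8711  0.3158]
units [ 0.0126 -0.0262 -0.0503] turn 0.996
[ 0.3334  0.0959 -0.0488]
```

Request:
drive_tool --pt "0 0 0.01 0.06" --pt "0 0 0.01 0.06" --pt "0 0 0.01 0.06"

```text
t: 16.2
tool_pos: [0.5994, 0.2075, 0.0387]
eef_rot: [[-0.896, 0.444, 0.002], [0.444, 0.896, 0.001], [-0.001, 0.002, -1.0]]
force: [-1.3, 1.0, 7.7]
gripper_width: 0.0556
```

Request:
drive_tool --pt "0 0 0.01 0.06" --pt "0 0 0.01 0.06" --pt "0 0 0.01 0.06"

```text
t: 16.5
tool_pos: [0.5994, 0.2076, 0.0387]
eef_rot: [[-0.868, 0.497, 0.002], [0.497, 0.868, 0.001], [-0.002, 0.002, -1.0]]
force: [-0.7, 0.0, 9.0]
gripper_width: 0.0556
```

Request:
drive_tool --pt "0 0 0 0.06" --pt "0 0 0 0.06" --pt "0 0 0 0.06"

```text
t: 16.8
tool_pos: [0.5995, 0.2076, 0.0387]
eef_rot: [[-0.837, 0.548, 0.002], [0.548, 0.837, 0.001], [-0.002, 0.002, -1.0]]
force: [-1.2, 0.3, 8.8]
gripper_width: 0.0558
```

Now at 33° with about 9 N down, no drop yet. Continuing.

Request:
drive_tool --pt "0 0 0 0.06" --pt "0 0 0 0.06" --pt "0 0 0 0.06"

```text
t: 17.1
tool_pos: [0.5995, 0.2076, 0.0387]
eef_rot: [[-0.802, 0.597, 0.002], [0.597, 0.802, 0.001], [-0.001, 0.002, -1.0]]
force: [-1.2, 0.4, 8.3]
gripper_width: 0.0557
```

Request:
drive_tool --pt "0 0 0 0.06" --pt "0 0 0 0.06" --pt "0 0 0 0.06"

```text
t: 17.4
tool_pos: [0.5994, 0.2076, 0.0387]
eef_rot: [[-0.765, 0.644, 0.002], [0.644, 0.765, 0.001], [-0.001, 0.002, -1.0]]
force: [-1.2, 1.7, 8.2]
gripper_width: 0.0554
```

Request:
drive_tool --pt "0 0 0 0.06" --pt "0 0 0 0.06" --pt "0 0 0 0.06"

```text
t: 17.7
tool_pos: [0.5994, 0.2076, 0.0387]
eef_rot: [[-0.725, 0.689, 0.002], [0.689, 0.725, 0.001], [-0.001, 0.002, -1.0]]
force: [-2.3, 0.7, 8.4]
gripper_width: 0.0556
```

Request:
drive_tool --pt "0 0 0 0.06" --pt "0 0 0 0.06" --pt "0 0 0 0.06"

```text
t: 18.0
tool_pos: [0.5994, 0.2075, 0.0386]
eef_rot: [[-0.682, 0.731, 0.002], [0.731, 0.682, 0.001], [-0.001, 0.002, -1.0]]
force: [-2.0, 1.4, 8.7]
gripper_width: 0.0559
```

Request:
drive_tool --pt "0 0 0 0.06" --pt "0 0 0 0.06" --pt "0 0 0 0.06"

```text
t: 18.3
tool_pos: [0.5993, 0.2075, 0.0385]
eef_rot: [[-0.637, 0.771, 0.002], [0.771, 0.637, 0.001], [-0.001, 0.002, -1.0]]
force: [-1.3, 0.6, 8.1]
gripper_width: 0.0557
```

Request:
drive_tool --pt "0 0 0 0.06" --pt "0 0 0 0.06" --pt "0 0 0 0.06"

```text
t: 18.6
tool_pos: [0.5993, 0.2075, 0.0382]
eef_rot: [[-0.59, 0.807, 0.002], [0.807, 0.59, 0.001], [-0.0, 0.002, -1.0]]
force: [-1.6, 1.1, 6.6]
gripper_width: 0.0556
```

Request:
drive_tool --pt "0 0 0 0.05" --pt "0 0 0 0.05" --pt "0 0 0 0.05"

```text
t: 18.9
tool_pos: [0.599, 0.2074, 0.0375]
eef_rot: [[-0.55, 0.835, 0.001], [0.835, 0.55, 0.001], [0.0, 0.002, -1.0]]
force: [-0.2, 0.9, 5.2]
gripper_width: 0.0554
```

Request:
drive_tool --pt "0 0 0.02 0.05" --pt "0 0 0.02 0.05" --pt "0 0 0.02 0.05"

```text
t: 19.2
tool_pos: [0.5989, 0.2074, 0.0362]
eef_rot: [[-0.508, 0.861, 0.001], [0.861, 0.508, 0.001], [0.001, 0.001, -1.0]]
force: [1.1, 3.4, -0.2]
gripper_width: 0.0555
```

The collar has started dropping at about 59° (force gone, z lower). Pushing down.

Request:
drive_tool --pt "0 0 0.04 0" --pt "0 0 0.08 0" --pt "0 0 0.1 0" --pt "0 0 0.1 0"

```text
t: 19.6
tool_pos: [0.5989, 0.2073, 0.034]
eef_rot: [[-0.507, 0.862, 0.001], [0.862, 0.507, 0.001], [0.001, 0.001, -1.0]]
force: [1.1, 5.6, 1.1]
gripper_width: 0.0556
```

Request:
drive_tool --pt "0 0 0 0.02" --pt "0 0 0.05 0.02" --pt "0 0 0.1 0.02" --pt "0 0 0.15 0.02" --pt "0 0 0.2 0.02" --pt "0 0 0.2 0.02" --force 45

```text
t: 20.2
tool_pos: [0.5989, 0.2074, 0.0299]
eef_rot: [[-0.49, 0.872, 0.001], [0.872, 0.49, 0.001], [0.0, 0.001, -1.0]]
force: [0.1, 4.9, 7.1]
gripper_width: 0.0551
```

```bash
python3 - <<'E'
from go import *
go(.5988,.207,.0287,120)
print(manip.read_state()["moment"])
E
```

```text
t 20.2 pos [0.5989 0.2074 0.0299] head 119.3 w 0.055071782927283826 F [0.0847 4.9132 7.1457] q [-0.0431  0.6728 -0.5049  1.7702  0.4295  0.8087 -0.2451]
units [-0.0116 -0.0117  0.0467] turn -0.012
[0.9505 0.0104 0.0035]
```

Request:
drive_tool --pt "0 0 0.04 0" --pt "0 0 0.08 0" --pt "0 0 0.12 0" --pt "0 0 0.12 0" --pt "0 0 0.12 0"

```text
t: 20.7
tool_pos: [0.599, 0.2073, 0.0288]
eef_rot: [[-0.49, 0.872, 0.001], [0.872, 0.49, -0.0], [-0.001, 0.001, -1.0]]
force: [-3.0, 2.9, 18.7]
gripper_width: 0.0552
```

Request:
drive_tool --pt "0 0 0.03 0" --pt "0 0 0.06 0" --pt "0 0 0.06 0" --pt "0 0 0.06 0"

```text
t: 21.1
tool_pos: [0.599, 0.2074, 0.0287]
eef_rot: [[-0.49, 0.872, 0.002], [0.872, 0.49, -0.001], [-0.002, 0.001, -1.0]]
force: [-7.4, 0.8, 27.0]
gripper_width: 0.0555
```

Hard stop at z 0.0287, exactly 10 mm below the start height, 27 N. Checking visually.

Request:
drive_tool --pt "0 0 -0.02 0" --pt "0 0 -0.02 0" --pt "0 0 -0.02 0" --pt "0 0 -0.02 0" --pt "0 0 -0.02 0"

```text
t: 21.6
tool_pos: [0.5989, 0.2074, 0.0287]
eef_rot: [[-0.49, 0.872, 0.002], [0.872, 0.49, -0.001], [-0.001, 0.001, -1.0]]
force: [-5.7, 1.3, 24.8]
gripper_width: 0.0552
```

```bash
python3 - <<'E'
from go import *
from ov import *
go(.5988,.207,.0287,120)
print(manip.read_state()["qvel"])
s=manip.get_image("scene")
m=np.array([.599,.2072])
P=[(at(m,0,circ(.028,.062)),(0,255,0)),(at(m,0,circ(.028,.072)),(0,0,255))]
cv2.imwrite("pics/g11.png",np.hstack([draw(s,"scene",P,275,140,62,75,7),draw(s,"scene",[],165,150,50,75,7)]))
E
```

```text
t 21.6 pos [0.5989 0.2074 0.0287] head 119.3 w 0.05516981398390962 F [-5.7445  1.2852 24.7695] q [-0.0448  0.6741 -0.5035  1.7707  0.4321  0.8073 -0.2479]
units [-0.01   -0.0114  0.0002] turn -0.012
[-0.0014  0.001   0.0005 -0.0021 -0.0011  0.0008 -0.0001]
```

View pics/g11.png

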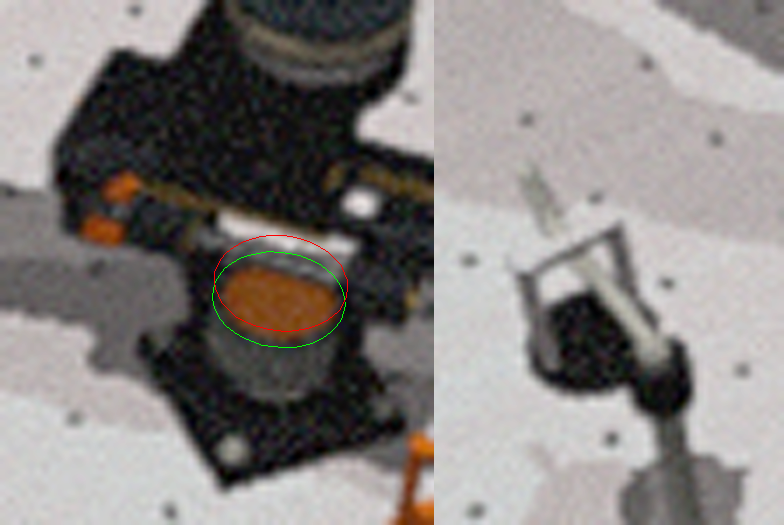

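The collar top matches the home outline (green, crop 280,300) and not the start height (red). The cap still hangs on the hook (crop 580,320). Handing in.

```bash
python3 -c "
from bench import manip
manip.job_done();s=manip.read_state();print(s['t'],s['tool_pos'],s['force'],s['gripper_width'])"
```

```text
the job is handed in; nothing more can be done
the job is handed in; nothing more can be done
```

The dust cap hangs by its loop on the hook, and the collar is pushed fully home and was still held there when I handed the job in. The clock read about 21.6 s of the 61 s allowed.

- **Cap:** I took the black cap by its loop, carried it over the hook tip and lowered it until the loop rested on the bar. I then opened the fingers and rose straight up. The last picture shows it still hanging in the dip.
- **Collar:** I turned it clockwise under a light push of about 9 N. It began to sink at about 54°, was free at about 59°, and I turned it to about 61°. It then went down to a hard stop 10 mm below its starting height, so I took that as home.
- **Hold at hand-in:** The grip was set to 45 N with about 25 N pushing down, upright and at rest. In the last picture the collar top matches the home outline.
- **Disagreements:** The two cameras gave the loop's yaw as about 7° and 14°, so I used 10°. The fingers were parallel to the loop and closed to 43.5 mm on it, against the stated 44 mm. A sideways force of about 6 N remained on the wrist at the end.
- **Not checked:** There is no direct reading of the spring ring, so its travel is inferred from height and force. I saw no contact with the bystanders or the orange look-alikes, but I did not measure their positions again at the end. The hand-in reported no verdict.

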